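Count disc blanks through the tray gate

ROBOT

A 6-joint arm with a two-finger parallel gripper is mounted at the origin on the work surface. World frame = base frame: x ahead of the robot, y to its left, z up, the work surface at z = 0. Lengths are in m, angles in degrees, forces in N, time in s.
With the tool pointing down it reaches from about 0.375 to 0.75 m from the base axis. Payload 9 kg.
Tool frame: the origin (TCP) lies where the fingers leave the gripper's body, on its centre line; the fingertips stand 73 mm ahead of it and the grasp point (between the pads) lies 54 mm ahead of it (robot.tip_reach is the distance from the TCP to the fingertips, in m); z points along the fingers, y is the direction in which the jaws open and shut (so a half turn about z gives the same grasp; the last joint's range is limited). The gripper opens to 85 mm and grips with 20 to 120 N. Pads are 22 mm wide; open, the fingers measure 114 mm over their backs; the gripper's body (76 mm by 85 mm) begins 54 mm behind the grasp point. The pads swing forward as they close: fully open they stand 13 mm farther back than shut.
Start: joints at [-87.13, 5.964, 5.575, 89.605, 0, 77.527], TCP at [0.159, -0.579, 0.304] pointing down, gripper open.
Joint ranges: [-171.21, 171.21], [-48.23, 106.86], [-62.78, 66.21], [-105.2, 120.99], [-86.42, 89.51], [-180, 180]. Speed limits (degrees/s): [127.2, 127.2, 147.25, 180, 180, 180].

INTERFACE

Orientations are given as [roll, pitch, yaw] about the fixed x, y, z axes, in that order (R = Rz(yaw) Ry(pitch) Rx(roll)).
In Python, from plant import robot gives the robot as it stands. Calls block until the motion is done:
- robot.move_pose(position, orientation): joint-space move of the TCP to a pose.
- robot.line_to(position, vel=0.15, rotation=None, guard=None): straight line of the TCP; rotation=None keeps the orientation; vel is the mean speed in m/s. With guard (N) it stops when the force on the tool has changed by that much, and returns True; else False.
- robot.goto_joints(angles): joint-space move.
- robot.set_gripper(opening): finger opening in m; the grip force is fixed at half the most; returns when the fingers have stopped.
- robot.pause(seconds).
- robot.ik(position, orientation): joint angles nearest the present ones, or None.
- robot.observe(): the state.
- robot.grab_frame(name): name is "scene" or "side" or "wrist"; returns the picture (480x640x3 uint8, blue, green, red); there is no depth.
- robot.get_calibration(name): a dict with "vertical_fov" (degrees; the focal length in pixels is half the picture's height over the tangent of half this angle, whatever the lens; pixels are square), "cx", "cy" (the principal point, pixels), "rvec" (rotation vector, rad) and "tvec" (3), from world to camera coordinates, as OpenCV has them. Camera axes: x right, y down, z forward; pixel columns grow to the right and rows downward; lengths in m; the calibration is good to about 2 mm. The wrist camera is an equidistant fisheye: a pixel r from the principal point sees the ray r / f radians off the axis. A picture is of the moment at which its call begins: read the wrist's pose just before it. get_calibration takes no time and is no camera call; for the wrist camera it gives the pose at the moment of the call.
A pose or a line that the arm cannot do raises robot.IKError and nothing moves.
- robot.job_done(): hands the job in, once; it reports no verdict.
The state is a dict: "time": time; "q": joint angles; "qvel": joint speeds; "joint_torque": joint torques, N m; "tool_pos": TCP position; "tcp_rot": TCP orientation; "ft_force": force on the tool from outside, world axes, zero at the start; "torque": the same for the moment, N m; "gripper_width": finger opening in m.
Only numpy, scipy, OpenCV 4.12 (cv2) and the standard library are available. Lean on these libraries where they do the work, as an engineer would, in place of code of your own. Each camera call takes 0.05 s, during which the arm holds its last target. There are 200 camera calls.

TASK

Count the three round steel blanks off the counting tray: sweep them with the fingertips, flat on the tray, one at a time through the gate between the guide bars, so that each drops through the slot into the box below before the next one enters the gate. Slide them gently: never pinch one or pick it up off the tray, and leave the punch, the tin and the hammer where they are.

Things in the scene. Friction and masses are not known exactly. Their poses are not given: they have to be found in the camera images.
- tray: Fixed steel tray on legs; plate 440 x 280 mm, upper face 80 mm above the bench. Origin on the bench; x points from the pan to the gate, z up. Plate x -230 to 210, y -140 to 140 mm; rim 16 mm high, 4 mm thick. Two guide bars 14 mm high, 12 mm thick form a funnel: inner faces from (x -62, y +-126) to (58, +-28) mm, at the gate. The box below the slot is part of it.
- gate (a point): Middle of the gate, on the plate's upper face (tray x = 64 mm); axes as the tray's, x is the way through. The gate is the gap between two steel stops 14 mm high: 56 mm wide (y), 12 mm long (x -6 to +6 mm); the slot begins right at its far end.
- slot (a point): Centre of the drop slot, level with the plate's upper face; axes as the tray's. A hole through the 5 mm plate, 80 mm along x, 66 mm along y, near edge 6 mm past the gate's middle. An open box (inside 134 x 144 mm, floor 77 mm below the plate's face) stands below. A blank tips in once its centre is past the near edge.
- blank1: Loose round disc blank of dark steel, 44 mm in diameter, 8 mm thick, about 95 g, lying flat in the pan; no two touch at the start. Origin at the centre of its underside.
- blank2: Second blank, the same as blank1.
- blank3: Third blank, the same as blank1.
- punch: Bystander: doming punch of dark steel standing upright on the tray, in a corner beside the slot, 29 mm in diameter, 78 mm high; origin at the centre of its foot. It may be in either corner.
- tin: Bystander: closed round aluminium wax tin, 54 mm in diameter, 36 mm high, standing in the other corner beside the slot; origin at the centre of its foot.
- hammer: Bystander: cross-peen hammer with wooden handle, about 290 mm long, lying on the bench past the pan end of the tray, below 30 mm in height; origin on the bench at the middle of the handle, x axis towards the head.
Not all that is in view belongs to the job. What is shaped like the blank3 but blue or red is not meant.

How it is judged:
By the outcome, as a careful person would: the job done as asked, in the order asked, and still so for the second after the job is handed in, with the robot touching nothing.
It also fails if it takes over 54 s, if anything falls off the work surface, if the arm or the gripper's body presses on something with over 40 N, if the wrist force passes 120 N, or if a joint passes its speed limit or range.

## Working session

There is one attempt and no reset: what is moved stays moved. The work goes in short steps, each a Python script; the robot and the scene stay as the last script left them, time stands still between calls to the robot, and variables do not carry over. Pictures are saved under pics/ and viewed, about 8 in all and at most 12, crops included, and the job is handed in when it is done.

```bash
ls; mkdir -p pics; python3 - <<'E'
from plant import robot
import cv2
o=robot.observe();print(o)
for n in("scene","side","wrist"):
    c=robot.get_calibration(n);print(n,c)
    cv2.imwrite(f"pics/{n}0.png",robot.grab_frame(n))
E
```

```text
pics
{'time': 0.0, 'q': array([-8.71297612e+01,  5.99931214e+00,  5.52706049e+00,  8.96048953e+01,
       -1.81997388e-03,  7.75281385e+01]), 'qvel': array([ 0.0153596 , -0.07452583, -0.07274315, -0.00290596, -0.03486284,
       -0.02701677]), 'joint_torque': array([ 3.05484818e-04, -5.56928372e+01,  5.03649116e+01,  1.69819401e-02,
       -4.15773884e-04,  1.99394080e-06]), 'tool_pos': array([ 0.15875307, -0.5783669 ,  0.30311519]), 'tcp_rot': array([-1.79924280e+02, -1.48836450e-02,  1.53420917e+01]), 'ft_force': array([-0.28099881, -0.26378336, -0.76624156]), 'torque': array([-0.01060488,  0.0178092 , -0.02490864]), 'gripper_width': 0.08550887169460783}
scene {'vertical_fov': 54.57076684956548, 'cx': 319.41746592033684, 'cy': 237.41646202179226, 'rvec': array([ 2.26714739,  0.65115204, -0.29095917]), 'tvec': array([-0.38577112, -0.14331323,  1.13770503])}
side {'vertical_fov': 55.300105311902165, 'cx': 314.46502362107327, 'cy': 239.58792059214935, 'rvec': array([ 2.12940349, -0.3823283 ,  0.21564572]), 'tvec': array([-0.48029995,  0.11172241,  0.82635151])}
wrist {'vertical_fov': 65.70646984690485, 'cx': 331.6679333685685, 'cy': 235.5235972661083, 'rvec': array([-2.32437753,  1.77214622,  0.23766849]), 'tvec': array([-0.59893589, -0.03335793,  0.37858971])}
```

View pics/scene0.png

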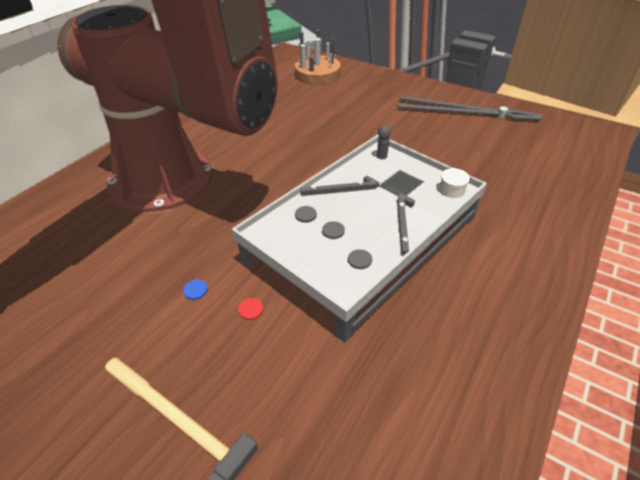

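View pics/side0.png

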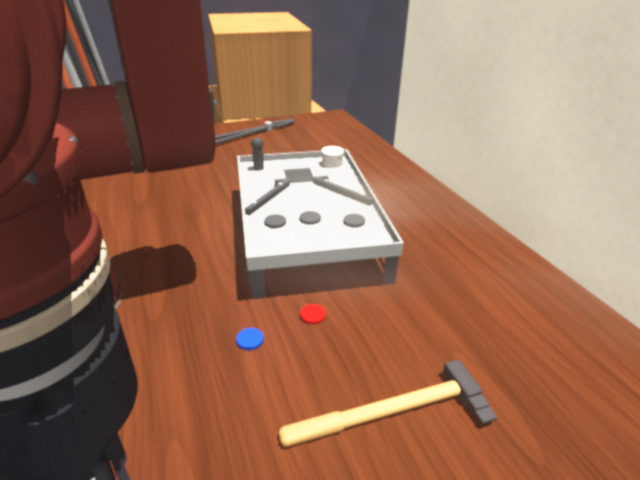

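The scene view shows the blanks at about (306,214), (333,230), (360,259) and the slot at (402,185). The punch is at (383,143) and the tin at (455,183). The blue and red discs are decoys on the bench. The side view agrees: blanks at (275,221), (310,217), (354,220).

```bash
cat > h.py <<'E'
import numpy as np, cv2
from plant import robot
def ray(cal,uv):
    R=cv2.Rodrigues(np.array(cal["rvec"]))[0]; t=np.array(cal["tvec"])
    f=240/np.tan(np.radians(cal["vertical_fov"]/2))
    return -R.T@t, R, f
def onplane(cal,uv,z,fish=False):
    C,R,f=ray(cal,uv); d=np.array([uv[0]-cal["cx"],uv[1]-cal["cy"]])/f
    if fish:
        r=np.hypot(*d)+1e-12; v=np.array([*(d/r*np.sin(r)),np.cos(r)])
    else: v=np.array([*d,1.])
    w=R.T@v; return (C+w*(z-C[2])/w[2])[:2]
def proj(cal,p,fish=False):
    C,R,f=ray(cal,None); v=R@(np.array(p)-C)
    if fish:
        h=np.hypot(v[0],v[1])+1e-12; k=np.arctan2(h,v[2])/h
    else: k=1/v[2]
    return np.array([cal["cx"]+f*k*v[0],cal["cy"]+f*k*v[1]])
E
cat > m1.py <<'E'
from h import *
seeds={"scene":[(306,214),(333,230),(360,259),(402,185)],"side":[(275,221),(310,217),(354,220),(299,175)]}
for n in seeds:
    im=cv2.imread(f"pics/{n}0.png"); cal=robot.get_calibration(n)
    g=im.max(2); m=(g<130).astype(np.uint8)
    k,lab,st,ce=cv2.connectedComponentsWithStats(m)
    for i,s in enumerate(seeds[n]):
        l=lab[s[1],s[0]]; z=.086 if i<3 else .08
        print(n,s,g[s[1],s[0]],l and st[l,4],st[l,:4],ce[l].round(1),onplane(cal,ce[l],z).round(4))
cal=robot.get_calibration("scene")
c=[(238,232),(347,318),(486,184),(387,138)]
P=[onplane(cal,u,.096) for u in c];print(np.round(P,4))
print([np.linalg.norm(P[i]-P[(i+1)%4]).round(4) for i in range(4)])
cs=robot.get_calibration("side")
c=[(246,258),(396,242),(237,156),(350,152)]
P=[onplane(cs,u,.096) for u in c];print(np.round(P,4))
im=cv2.imread("pics/scene0.png"); cv2.imwrite("pics/c.png",cv2.resize(im[120:340,220:500],None,fx=2.7,fy=2.7,interpolation=cv2.INTER_CUBIC))
E
python3 m1.py
```

```text
scene (306, 214) 120 245 [296 207  20  15] [305.3 214.3] [ 0.4287 -0.0058]
scene (333, 230) 121 277 [322 223  22  16] [332.8 230.3] [ 0.498  -0.0166]
scene (360, 259) 122 336 [348 251  23  18] [359.2 259.3] [ 0.5762 -0.0562]
scene (402, 185) 92 1567 [299 171 123  84] [379.1 194.5] [0.5203 0.1308]
side (275, 221) 147 0 [  0   0 640 480] [395.8 258.2] [ 0.5892 -0.1991]
side (310, 217) 157 0 [  0   0 640 480] [395.8 258.2] [ 0.5892 -0.1991]
side (354, 220) 164 0 [  0   0 640 480] [395.8 258.2] [ 0.5892 -0.1991]
side (299, 175) 142 0 [  0   0 640 480] [395.8 258.2] [ 0.5939 -0.1919]
[[ 0.357  -0.1215]
 [ 0.6241 -0.1832]
 [ 0.6988  0.2571]
 [ 0.4486  0.3084]]
[np.float64(0.2741), np.float64(0.4467), np.float64(0.2554), np.float64(0.4395)]
[[ 0.3417 -0.1232]
 [ 0.606  -0.1672]
 [ 0.4224  0.3083]
 [ 0.698   0.2372]]
```

View pics/c.png

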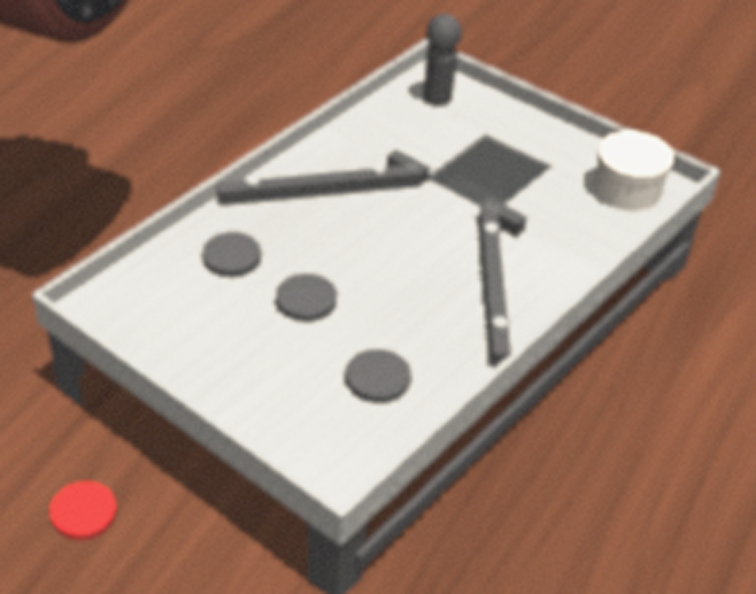

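```bash
cat > m2.py <<'E'
from h import *
cal=robot.get_calibration("scene")
px=np.array([(37,293),(340,527),(718,172),(432,40)])/2.7+[220,120]
P=np.array([onplane(cal,u,.096) for u in px]); T=np.array([(-230,140),(-230,-140),(210,-140),(210,140)])/1e3
a=P-P.mean(0); b=T-T.mean(0)
th=np.arctan2((b[:,0]*a[:,1]-b[:,1]*a[:,0]).sum(),(b*a).sum())
R=np.array([[np.cos(th),-np.sin(th)],[np.sin(th),np.cos(th)]]); o=P.mean(0)-R@T.mean(0)
print("yaw",np.degrees(th),"o",o,"res mm",((P-(T@R.T+o))*1e3).round(1).tolist())
for p in [(.4287,-.0058),(.498,-.0166),(.5762,-.0562)]: print(((np.array(p)-o)@R*1e3).round(1))
for u in [(430,176),(488,135),(550,165)]: print("slot",((onplane(cal,np.array(u)/2.7+[220,120],.08)-o)@R*1e3).round(1))
yaw=np.degrees(th)
v=o+R@np.array([-.05,0]); print(v)
robot.move_pose([v[0],v[1],.33],[180,0,yaw])
robot.set_gripper(.015)
ob=robot.observe(); print(ob["time"],ob["q"].round(1),ob["tool_pos"],ob["tcp_rot"],ob["gripper_width"],ob["ft_force"],robot.tip_reach)
c=robot.get_calibration("wrist"); im=robot.grab_frame("wrist"); cv2.imwrite("pics/w1.png",im)
import pickle; pickle.dump((c,o,th),open("w1.pkl","wb"))
E
python3 m2.py
```

```text
yaw 79.00222701865319 o [0.52465245 0.07792069] res mm [[0.8, 2.8], [1.8, -5.0], [-3.7, 0.7], [1.2, 1.5]]
[-100.5   78.2]
[-97.9   8.1]
[-121.8  -76.2]
slot [75.9 33.5]
slot [150.3  32.3]
slot [150.7 -27.3]
[0.51511391 0.02883896]
3.3167 [-11.3  -8.3  -5.8  92.5   0.   89.7] [0.51511499 0.0288427  0.32999142] [-1.79999616e+02 -2.87958961e-04  7.90031048e+01] 0.015285115926363155 [ 0.00954166  0.19000947 -0.63287137] 0.0726
```

View pics/w1.png

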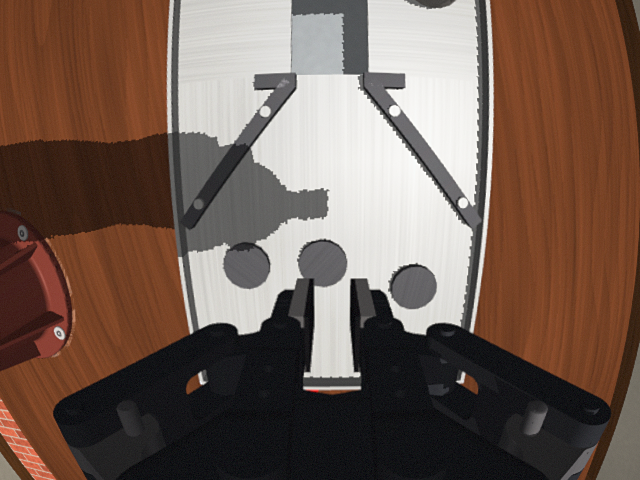

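Wrist view: blanks at (247,265), (322,263) and (413,286). The gate lies between the stops, at columns 296–362 and row ~80, and the slot's near edge runs (292..368, 74).

```bash
cat > m3.py <<'E'
from h import *; import pickle
c,o,th=pickle.load(open("w1.pkl","rb"))
R=np.array([[np.cos(th),-np.sin(th)],[np.sin(th),np.cos(th)]])
t=lambda u,z:((onplane(c,u,z,True)-o)@R*1e3).round(1)
for u in[(292,74),(368,74),(291,14)]:print("slot",t(u,.08))
for u in[(254,73),(296,73),(363,73),(405,73),(254,88),(405,88)]:print("stop top",t(u,.094))
for u in[(185,226),(480,226)]:print("bar end",t(u,.094))
for u in[(247,265),(322,263),(413,286),(246,286),(269,265),(225,265),(391,286),(436,286)]:print("blank",t(u,.088))
for u in[(168,60),(492,60),(189,290),(474,290)]: print("rim",t(u,.096))
print(proj(c,[*(o),.08],True))
im=cv2.imread("pics/w1.png"); g=im.max(2)
for lo in (95,110,125):
    k,lab,st,ce=cv2.connectedComponentsWithStats((g<lo).astype(np.uint8))
    for u in[(247,265),(322,263),(413,286)]:
        l=lab[u[1],u[0]]; print(lo,l and (st[l],ce[l].round(1),t(ce[l],.088)))
E
python3 m3.py
```

```text
slot [72.2 33.4]
slot [ 72.1 -31.2]
slot [127.7  34.7]
stop top [72.1 63.4]
stop top [70.5 28.6]
stop top [ 70.5 -25.7]
stop top [ 71.9 -60.4]
stop top [59.3 63.4]
stop top [ 59.1 -60.4]
bar end [-57.3 130.7]
bar end [ -57.3 -133.1]
blank [-95.4  76.4]
blank [-93.1   8.3]
blank [-116.1  -75.5]
blank [-116.2   79. ]
blank [-95.2  56. ]
blank [-95.7  97.4]
blank [-115.7  -54.7]
blank [-116.6  -97.8]
rim [ 90.9 140.5]
rim [  90.4 -137.9]
rim [-118.5  133.5]
rim [-118.5 -133.8]
[331.27388075 156.64880238]
95 0
95 0
95 0
110 (array([     0,      0,    640,    480, 125448], dtype=int32), array([278.5, 318.4]), array([-149.2,   50.1]))
110 (array([     0,      0,    640,    480, 125448], dtype=int32), array([278.5, 318.4]), array([-149.2,   50.1]))
110 (array([ 389,  263,   47,   46, 1619], dtype=int32), array([412.4, 285.8]), array([-115.9,  -74.9]))
125 (array([     0,      0,    640,    480, 206026], dtype=int32), array([312.8, 271.8]), array([-101.4,   16.6]))
125 (array([     0,      0,    640,    480, 206026], dtype=int32), array([312.8, 271.8]), array([-101.4,   16.6]))
125 (array([ 388,  263,   48,   46, 1642], dtype=int32), array([412.4, 285.9]), array([-115.9,  -74.9]))
```

```bash
cat > sweep.py <<'E'
from h import *; import pickle
_,o,th=pickle.load(open("w1.pkl","rb"))
R=np.array([[np.cos(th),-np.sin(th)],[np.sin(th),np.cos(th)]]); o=o+R@np.array([.002,.0012])
yaw0=np.degrees(th); D=.032
def tcp(disc,a,back=0.):   # tool pose that cradles a disc centred at disc (tray mm), pushing along angle a (deg, tray)
    d=np.array([np.cos(np.radians(a)),np.sin(np.radians(a))])
    return o+R@(np.array(disc)/1e3-d*(D+back))
def go(disc,a,z,back=0.,vel=.08,guard=None):
    return robot.line_to([*tcp(disc,a,back),z],vel=vel,rotation=[180,0,yaw0+a],guard=guard)
def approach(disc,a): robot.move_pose([*tcp(disc,a,.012),.19],[180,0,yaw0+a])
def push(disc,a,z,mid=(5,0)):
    go(disc,a,z,.002,vel=.05); go(mid,a,z)
    n=max(1,int(np.ceil(abs(a)/12)))
    for i in range(1,n+1): go(mid,a*(1-i/n),z,vel=.04)
    go((80,0),0,z,vel=.07)
    print("end",robot.observe()["time"],robot.observe()["ft_force"].round(1))
def snap(name):
    cal=robot.get_calibration("wrist"); im=robot.grab_frame("wrist"); cv2.imwrite(f"pics/{name}.png",im); return cal
E
python3 - <<'E'
from sweep import *
B=(-95,7); a=-4.
approach(B,a); go(B,a,.166,.012,vel=.1)
hit=go(B,a,.146,.012,vel=.02,guard=3); z0=robot.observe()["tool_pos"][2]
print("touch",hit,z0,robot.observe()["time"])
z=z0+.0028
go(B,a,z,.012,vel=.03)
open("z.txt","w").write(str(z))
push(B,a,z)
go((80,0),0,z+.05,.0,vel=.15); go((0,0),0,z+.09,vel=.2)
snap("w2"); cv2.imwrite("pics/s2.png",robot.grab_frame("scene")); print(robot.observe()["time"])
E
```

```text
touch True 0.1529173240358576 5.1417
end 8.65 [0.1 0.6 0.9]
9.8333
```

View pics/w2.png

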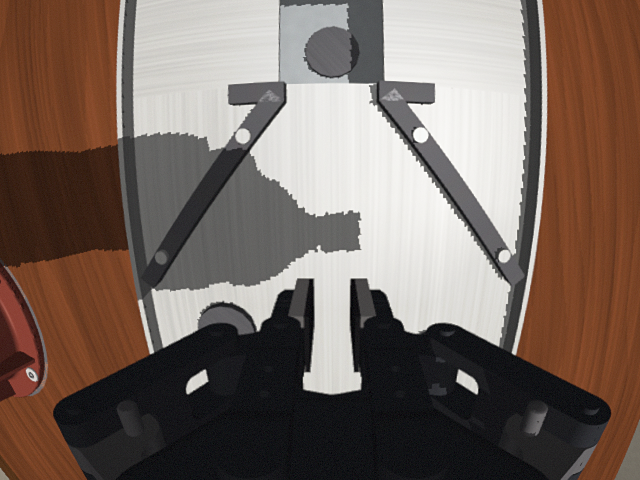

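The first blank lies in the box, seen through the slot at (331,52). The touch height also matched: 0.0726 m above the 80 mm plate. Next is the left blank.

```bash
python3 - <<'E'
from sweep import *
z=float(open("z.txt").read()); A=(-97.5,75.2); a=-36.
approach(A,a); go(A,a,z,.012,vel=.06)
push(A,a,z)
go((80,0),0,z+.05,.0,vel=.15); go((0,0),0,z+.09,vel=.2)
snap("w3"); print(robot.observe()["time"])
E
```

```text
end 15.6333 [ 0.7  0.3 -0. ]
16.7667
```

View pics/w3.png

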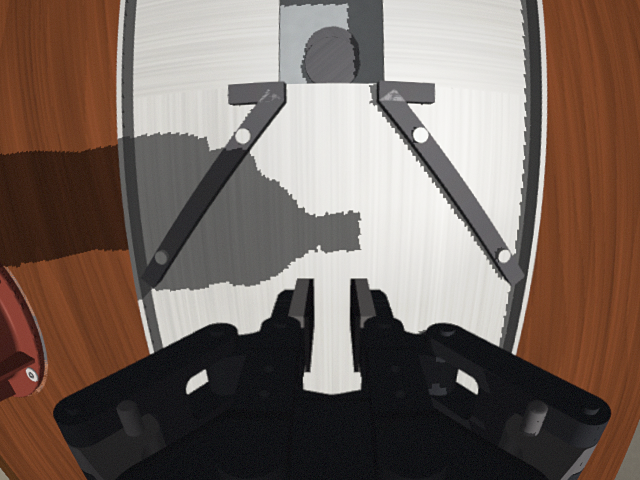

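The second blank has left the tray and lies on the first in the box at (331,55). Now the third, followed by a retreat and a final look.

```bash
python3 - <<'E'
from sweep import *
z=float(open("z.txt").read()); A=(-118,-76.5); a=32.
approach(A,a); go(A,a,z,.012,vel=.06)
push(A,a,z)
go((80,0),0,z+.05,.0,vel=.15); go((30,0),0,.33,vel=.25)
snap("w4")
robot.pause(.3); s=robot.grab_frame("scene"); w=cv2.imread("pics/w4.png")
cv2.imwrite("pics/f4.png",np.vstack([np.hstack([cv2.resize(x,(400,300)) for x in (w,s)]),np.hstack([cv2.resize(x,(400,300)) for x in (robot.grab_frame("side"),cv2.imread("pics/side0.png"))])])); print(robot.observe()["time"])
E
```

```text
end 22.8167 [ 0.4 -0.6 -0.6]
24.4333
```

View pics/f4.png

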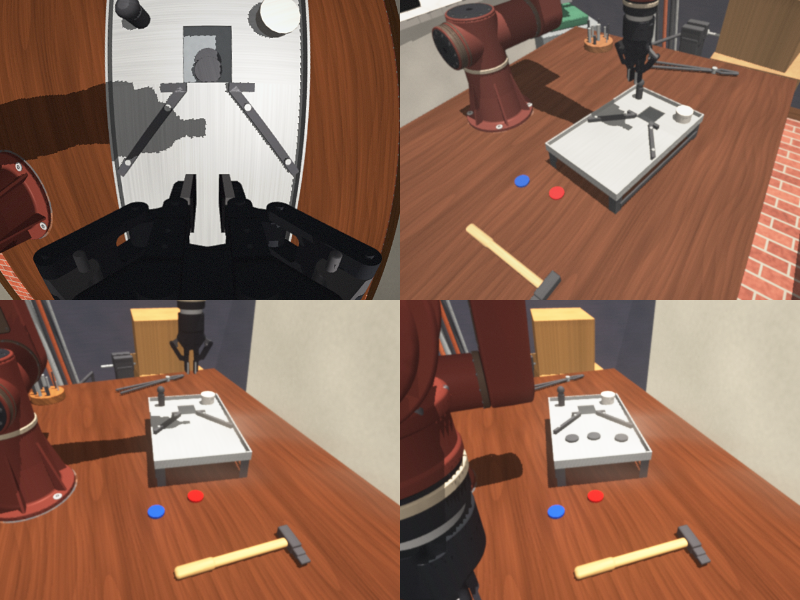

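```bash
python3 - <<'E'
from sweep import *
w=robot.grab_frame("wrist"); cv2.imwrite("pics/c5.png",cv2.resize(w[20:170,260:400],None,fx=4,fy=4,interpolation=cv2.INTER_CUBIC))
E
```

```text
(no output)
```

View pics/c5.png

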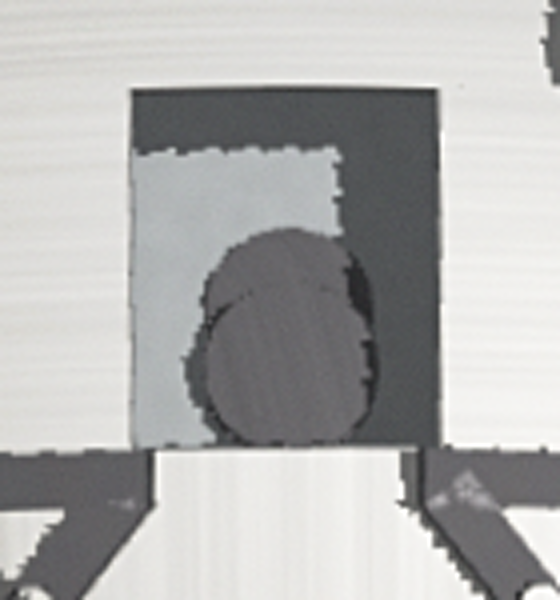

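```bash
python3 -c "
from plant import robot
robot.job_done(); print(robot.observe()['time'])"
```

```text
the job is handed in; nothing more can be done
the job is handed in; nothing more can be done
```

All three blanks are off the tray and in the box, and I handed the job in at about 24.5 s of the 54 s allowed. I swept them one at a time through the gate in the order middle, left, right. The fingers were held at a fixed 15 mm opening, so nothing was pinched or lifted.

**Checks on the blanks:** After each of the first two sweeps, the wrist camera showed the blank in the box before I started the next. At the end the tray was empty. Through the slot I could see two overlapping discs, with at least one hidden beneath. The top disc's apparent size puts it well below the plate.

**Checks on the rest:** The punch, tin, hammer and coloured discs look unmoved in the before and after pictures, judged by eye. The wrist force read about 1 N or less at the end of each sweep.

**Disagreements:** My first estimate of the tray position from the scene camera was off by about 2 mm in x and 1 mm in y against the wrist view. I corrected for that before sweeping. My simple dark-pixel mask isolated all three blanks in the scene view. It failed in the side view and caught only one in the wrist view, so the other two blanks' positions were read by eye from the wrist picture. They agreed with the scene view to within about 3 mm.

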